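# Open the childproof tablet bottle under the organiser tray

## Robot

A 7-joint arm with a two-finger parallel gripper is mounted at the origin on the work surface; the furniture and walls round the work are solid. World frame = base frame: x ahead of the robot, y to its left, z up, the work surface at z = 0. Lengths are in m, angles in rad, forces in N, time in s.
With the tool pointing down it reaches from about 0.35 to 0.9 m from the base axis. Payload 8.1 kg.
Tool frame: the origin (TCP) lies between the finger pads; the fingertips stand 17 mm ahead of it and the grasp point (between the pads) lies 2 mm behind it; y points along the fingers, z is the direction in which the jaws open and shut, and the axes are right-handed (so a half turn about y gives the same grasp; the last joint's range is limited). The gripper opens to 92 mm and grips with 3 to 60 N. Pads are 19 mm wide; open, the fingers measure 130 mm over their backs; the gripper's body (75 mm by 190 mm) begins 47 mm behind the grasp point.
Start: joints at [0.998, 0.434, 0.025, 1.573, -0.012, 1.134, -0.075], TCP at [0.283, -0.557, 0.244] pointing down, gripper open.
Joint ranges: [-2.62, 2.62], [-0.44, 2.09], [-1.27, 1.32], [0.08, 2.57], [-1.32, 4.46], [0.12, 2], [-2.74, 2.74]. Speed limits (rad/s): [2.22, 2.22, 3.01, 3.01, 3.14, 3.14, 3.14].

## Interface

Orientations are given as a unit quaternion [x, y, z, w].
In Python, from cell import status, vision, arm gives the robot as it stands. The module is installed in compiled form; this text tells all that it offers.
- The arm moves only by the shell command python3 -m handwheel 'ROWS' [OPENING]. ROWS is JSON, a list that holds one entry, the list of rows, each a list of 4 numbers: the shift along the tool's x, y, z as a fraction of full scale, then the turn about the tool's y as a fraction of full scale. A call has 1 to 8 rows; each row shifts and turns the commanded pose from where the row before left it, along the tool's axes as they then stand; what a row does not reach is not made up. Full scale, the value 1, is 50 cm for a shift and 60 degrees for a turn. A row lasts 1/12 s, in which the tool goes at most 41.7 mm and 7.16 degrees, less where a joint would pass 70% of its speed; a pose out of reach is approached as far as the arm can. A call with a number of a shift or a turn outside -1 to 1 is refused whole. A call with a gripper value outside its range is refused whole. OPENING is the gripper command: -1 is shut, 1 is fully open, values between are in proportion, set as the call begins (- or left out, the last holds). The fingers move at their own pace and stop on an object; the grip force is fixed at half the most. Time passes only in rows, so rows that do not move let the fingers close. It gives the time, the measured TCP pose, the force and the opening at its end, in the units of the state.
- status.get_state(): the state, without advancing time (a new reading comes with each control period).
- vision.snapshot(name): name is "side" or "top"; returns a dict with "pixels" (480x640x3 uint8, blue, green, red), "vertical_fov" (degrees; the focal length in pixels is half the picture's height over the tangent of half this angle, whatever the lens; pixels are square), "cx", "cy" (the principal point, pixels), "R" (3x3) and "t" (3): a world point X has camera coordinates R X + t. Camera axes: x right, y down, z forward; pixel columns grow to the right and rows downward; lengths in m; the calibration is good to about 2 mm. A picture is of the moment at which its call begins. There is no depth.
- arm.finish_job(): hands the job in, once; it reports no verdict.
The state is a dict: "time_s": time; "q": joint angles; "joint_vel": joint speeds; "joint_efforts": joint torques, N m; "position": TCP position; "eef_rot": TCP orientation; "ft_force": force on the tool from outside, world axes, zero at the start; "ft_torque": the same for the moment, N m; "opening": finger opening in m.
Only numpy, scipy, OpenCV 4.12 (cv2) and the standard library are available. Lean on these libraries where they do the work, as an engineer would, in place of code of your own. Each camera call takes 0.05 s, during which the arm holds its last target.

## Task

Time for a tablet: take the lift-out tray, with the small things in it, off the desk organiser and stand it on the bare desk beside it. Then open the tablet bottle that stood underneath, leaving it in its well: push the safety cap down, turn it anticlockwise until it is free and lift it off. Finish still holding the cap, level and straight above the bottle's mouth, 3 to 10 cm clear of it, and leave the binder clip and the mouse where they lie.

Things in the scene. Friction and masses are not known exactly. Their poses are not given: they have to be found in the camera images.
- organiser: lower part of a two-part wooden desk organiser: shallow open tray 102 (its x) x 130 (its y) x 24 mm high, floor 6 mm thick; heavy, does not slide. In its middle a square well, 48 x 48 mm inside, walls to 28 mm above the desk, holds the tablet bottle. Origin at the centre of its underside, z up. The desk between it and the monitor (near x 0.43, y -0.04) is bare, with room for the lift-out tray.
- lift_tray: wooden lift-out tray, 84 (its x) x 112 (its y) mm, on four corner legs; about 0.35 kg. Origin level with the soles of its feet, centred. It stands loose in the organiser over the bottle (feet on the 6 mm floor, 2 mm play from the rim) and lifts straight up; to pass sideways over the bottle it must rise 90 mm. Tray floor 95 mm, end walls' top 117 mm above the soles.
- tray_grip (a point): centre of the wooden hand bar over the tray's middle, 140 mm above the soles of the feet. The bar runs along the tray's y, between two uprights 56 mm apart; it is 12 mm thick (across the tray's x) and 16 mm high, so its top is 8 mm above this point. A 10 mm dividing board under it ends 23 mm below this point, the tray's floor is 45 mm below. Axes those of the tray.
- eraser: block eraser 21 x 45 x 12 mm, loose in the +x half of the lift-out tray; origin at the centre of its underside
- usb_stick: memory stick 18 x 50 x 8 mm, loose in the -x half of the lift-out tray; origin at the centre of its underside
- bottle: square amber tablet bottle with plain labels, body 46 x 46 mm, standing upright in the well, its foot 6 mm above the desk; about 0.13 kg with its tablets. The square well keeps it from turning. Shoulder 44 to 47 mm above its foot, then a round neck up to 68 mm. Origin at the centre of its underside, z up.
- bottle_mouth (a point): centre of the bottle's mouth, 68 mm above the bottle's foot; axes those of the bottle
- cap: white ribbed push-and-turn cap of the bottle, spring-loaded bayonet with three lugs. Push it down 5 to 6 mm (7 to 9 N; hard stop at 6 mm), keep it pushed and turn it anticlockwise seen from above by 50 to 70 degrees (a stop ends the turn near 75); it is then free to lift straight off. Not pushed, it neither turns nor comes off. Origin at the centre of its lower rim, z up.
- cap_centre (a point): centre of the cap, half-way up on its axis: 42 mm diameter, 27.5 mm high. Closed, this point is 66.3 mm above the bottle's foot (72.3 mm above the desk) and the cap's lower rim is 6 to 8 mm above the bottle's shoulder. The cap weighs 35 g; a grip of 30 N across the ribbed side is enough to push and turn it. Axes those of the cap.
- binder_clip: small black binder clip 32 x 34 x 16 mm, lying on the desk; not part of the job. Origin at the centre of its underside
- mouse: grey cordless mouse 111 x 60 x 36 mm, lying on the desk; not part of the job. Origin at the centre of its underside
- phone: cordless phone upright in its cradle, fixed, about 100 x 85 mm and 188 mm high, on the far side of the organiser; keep the gripper clear of it. Origin at the centre of its underside
- monitor: flat monitor on a foot, fixed, 600 mm wide (along its y) and 441 mm high, screen from 66 mm up, foot 170 x 250 x 10 mm; it stands left of the work and the arm must keep clear of it. Origin at the centre of its underside

How it is judged:
By the outcome, as a careful person would: the job done as asked, in the order asked, and still so for the second after the job is handed in, while the arm keeps its last pose, push and grip.
It also fails if it takes over 58 s, if anything falls off the work surface, if the arm or the gripper's body presses on something with over 40 N, if the wrist force passes 120 N, or if a joint passes its speed limit or range.

## Working session

There is one attempt and no reset: what is moved stays moved. The work goes in short steps, Python scripts to look and compute and a shell command to move; the robot and the scene stay as the last step left them, time stands still between calls to the robot, and variables do not carry over. Pictures are saved under pics/ and viewed, and the job is handed in when it is done.

```bash
mkdir -p pics; cat > h.py <<'E'
import numpy as np, cv2
from cell import status, vision, arm
from scipy.spatial.transform import Rotation as Rn
def shot(n,f):
    s=vision.snapshot(n); cv2.imwrite('pics/'+f,s['pixels']); 
    np.savez('pics/'+f+'.npz',**{k:np.array(v) for k,v in s.items()}); return s
def load(f): return dict(np.load('pics/'+f+'.npz'))
def ray(s,u,v):
    f=240/np.tan(np.radians(float(s['vertical_fov']))/2)
    R=np.array(s['R']);t=np.array(s['t'])
    return -R.T@t, R.T@np.array([(u-s['cx'])/f,(v-s['cy'])/f,1])
def plane(s,u,v,z):
    c,d=ray(s,u,v); return c+d*(z-c[2])/d[2]
def proj(s,X):
    f=240/np.tan(np.radians(float(s['vertical_fov']))/2)
    p=np.array(s['R'])@np.array(X)+np.array(s['t']); return np.array([s['cx']+f*p[0]/p[2],s['cy']+f*p[1]/p[2]])
def tri(s1,p1,s2,p2):
    A=[];b=[]
    for s,p in((s1,p1),(s2,p2)):
        c,d=ray(s,*p); d=d/np.linalg.norm(d); P=np.eye(3)-np.outer(d,d);A.append(P);b.append(P@c)
    return np.linalg.lstsq(np.vstack(A),np.hstack(b),rcond=None)[0]
E
python3 - <<'E'
from h import *
np.set_printoptions(precision=4,suppress=True)
for n in('side','top'):
    s=shot(n,n+'0.png'); print(n,s['vertical_fov'],s['cx'],s['cy'],-np.array(s['R']).T@s['t'],s['R'])
st=status.get_state(); print(st)
print(Rn.from_quat(st['eef_rot']).as_matrix())
E
```

```text
side 55.50743486288609 316.03406088533444 242.06912278966539 [ 1.1315 -0.3665  0.6169] [[ 0.4537  0.8912  0.0001]
 [ 0.5214 -0.2654 -0.811 ]
 [-0.7227  0.368  -0.5851]]
top 55.699634341837246 319.12624673991917 236.71391222756426 [ 0.3588 -0.0464  1.0278] [[-0.0291 -0.9994 -0.0191]
 [-0.9913  0.0313 -0.1278]
 [ 0.1283  0.0152 -0.9916]]
{'time_s': 0.1, 'q': array([ 0.9984,  0.4351,  0.025 ,  1.574 , -0.0116,  1.134 , -0.0751]), 'joint_vel': array([-0.0014, -0.0021,  0.0014, -0.0031, -0.0006, -0.0002,  0.0006]), 'joint_efforts': array([  0.0048, -66.9121,   0.9892, -31.5146,  -0.0604,   0.0372,
         0.    ]), 'position': array([ 0.2827, -0.5569,  0.243 ]), 'eef_rot': array([-0.1647,  0.6882, -0.6872,  0.1644]), 'ft_force': array([-0.6607,  0.0125, -0.1183]), 'ft_torque': array([-0.0524,  0.0527, -0.044 ]), 'opening': 0.09188373069876411}
[[-0.8917 -0.0007  0.4526]
 [-0.4526  0.0012 -0.8917]
 [ 0.0001 -1.     -0.0014]]
```

View pics/side0.png

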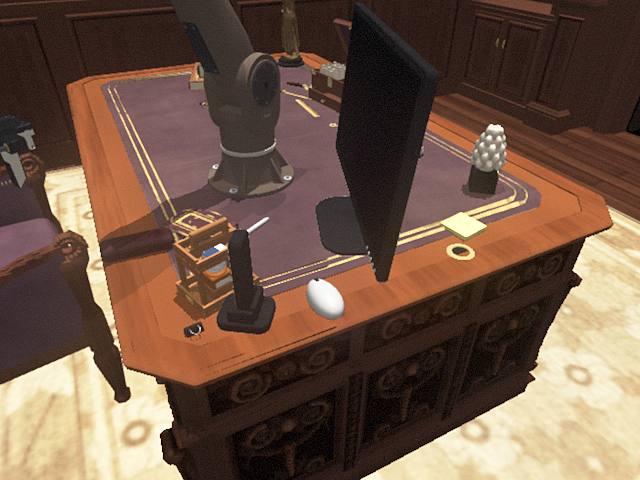

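View pics/top0.png

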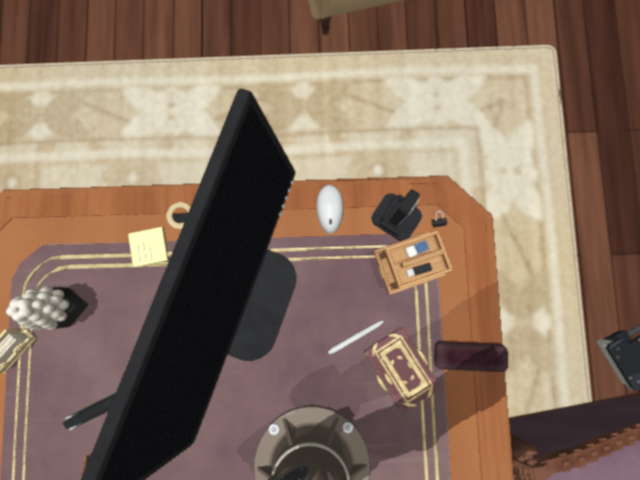

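```bash
python3 - <<'E'
from h import *
a=cv2.imread('pics/top0.png')[170:310,300:470]; cv2.imwrite('pics/c1.png',cv2.resize(a,None,fx=4.7,fy=4.2,interpolation=2)[:600,:800])
a=cv2.resize(cv2.imread('pics/top0.png')[180:310,310:470],None,fx=4.5,fy=4.5,interpolation=2);cv2.imwrite('pics/c1.png',a)
a=cv2.resize(cv2.imread('pics/side0.png')[200:340,160:290],None,fx=4.2,fy=4.2,interpolation=2);cv2.imwrite('pics/c2.png',a)
E
```

```text
(no output)
```

View pics/c1.png

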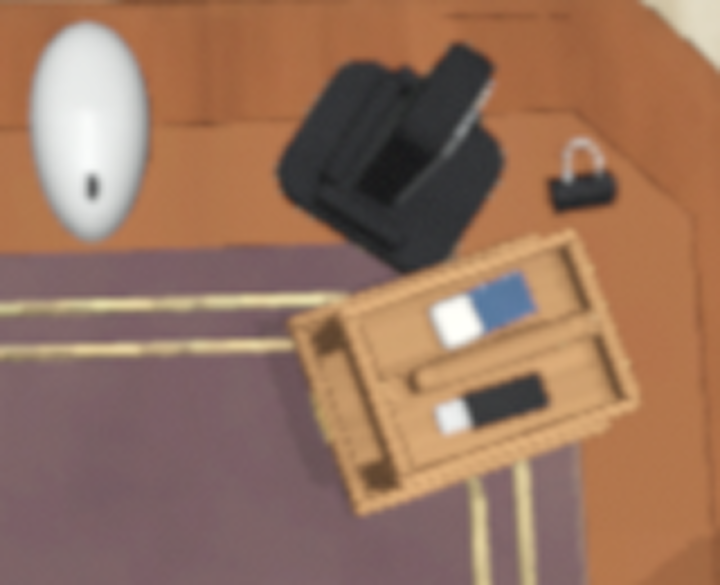

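View pics/c2.png

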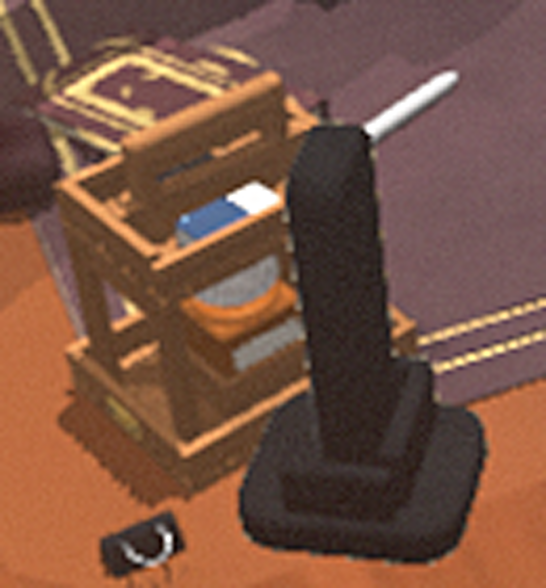

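```bash
python3 - <<'E'
from h import *
a=cv2.resize(cv2.imread('pics/top0.png')[226:298,370:460],None,fx=8,fy=8,interpolation=2);cv2.imwrite('pics/c3.png',a)
a=cv2.resize(cv2.imread('pics/side0.png')[205:275,170:240],None,fx=8,fy=8,interpolation=2);cv2.imwrite('pics/c4.png',a)
E
```

```text
(no output)
```

View pics/c3.png

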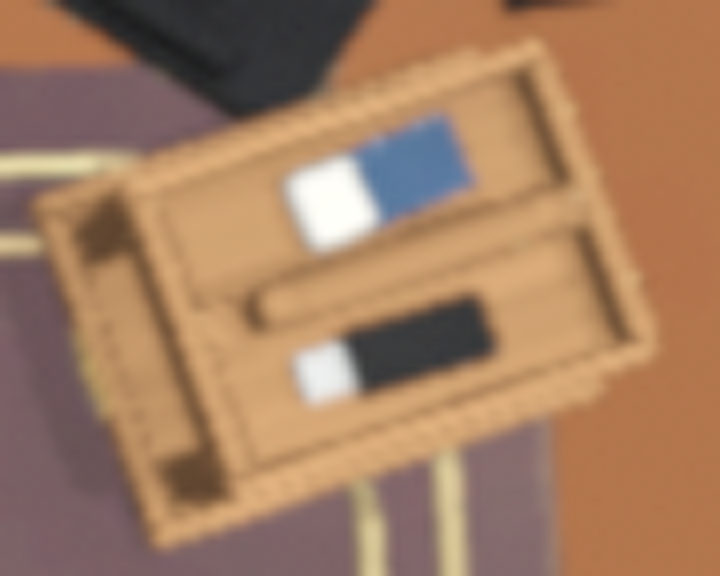

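View pics/c4.png

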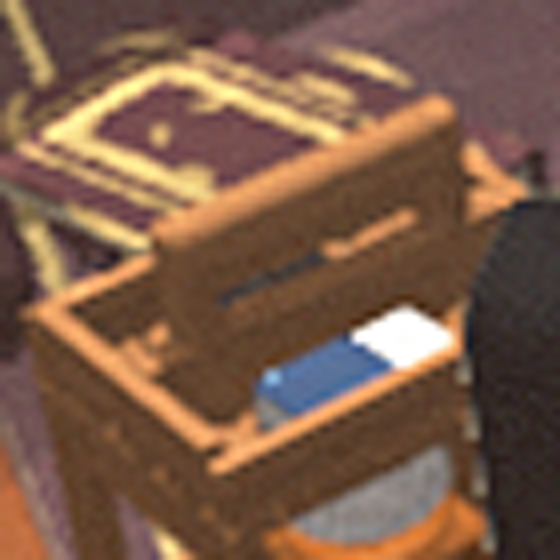

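```bash
python3 - <<'E'
from h import *
np.set_printoptions(precision=4,suppress=True)
t=load('top0.png');s=load('side0.png')
T=lambda u,v,z:plane(t,370+(u+.5)/8-.5,226+(v+.5)/8-.5,z)
S=lambda u,v,z:plane(s,170+(u+.5)/8-.5,205+(v+.5)/8-.5,z)
def ang(d): return np.degrees(np.arctan2(d[1],d[0]))
a,b=T(37,203,.024),T(155,547,.024); print('org left',a,b,np.linalg.norm(a-b),ang(a-b))
ya=np.radians(ang(a-b)); ex=np.array([np.cos(ya),np.sin(ya)]);ey=np.array([-ex[1],ex[0]])
print('org c',(a+b)[:2]/2-ey*.065)
a,b=T(540,38,.123),T(657,348,.123); print('tray right',a,b,np.linalg.norm(a-b),ang(a-b)); 
ya=np.radians(ang(a-b)); ex=np.array([np.cos(ya),np.sin(ya)]);ey=np.array([-ex[1],ex[0]])
print('tray c',(a+b)[:2]/2+ey*.056)
a,b=S(160,235,.154),S(450,105,.154); print('side bar',a,b,(a+b)/2,np.linalg.norm(a-b),ang(b-a)-90)
a,b=S(28,312,.123),S(215,465,.123);print('side end wall',a,b,(a+b)/2,np.linalg.norm(a-b),ang(b-a))
ya=np.radians(ang(b-a)); ex=np.array([np.cos(ya),np.sin(ya)]);ey=np.array([-ex[1],ex[0]])
print((a+b)[:2]/2+ey*.056)
a=T(252,305,.154);b=T(585,200,.154);print('top bar',a,b,(a+b)/2,ang(a-b)-90)
E
```

```text
org left [ 0.4531 -0.1519  0.024 ] [ 0.3578 -0.1799  0.024 ] 0.0993434291553383 16.344816418353346
org c [ 0.4237 -0.2283]
tray right [ 0.4813 -0.269   0.123 ] [ 0.403  -0.2929  0.123 ] 0.0818711156129874 17.031793469395485
tray c [ 0.4258 -0.2274]
side bar [ 0.4356 -0.2646  0.154 ] [ 0.4134 -0.1905  0.154 ] [ 0.4245 -0.2276  0.154 ] 0.07729443871103772 16.680029788220594
side end wall [ 0.406  -0.2927  0.123 ] [ 0.4816 -0.2693  0.123 ] [ 0.4438 -0.281   0.123 ] 0.07905718898167496 17.223547924428274
[ 0.4272 -0.2275]
top bar [ 0.4147 -0.1886  0.154 ] [ 0.4375 -0.2696  0.154 ] [ 0.4261 -0.2291  0.154 ] 15.707385994773247
```

```bash
python3 - <<'E'
from h import *
np.set_printoptions(precision=4,suppress=True)
t=load('top0.png');s=load('side0.png')
T=lambda u,v,z:plane(t,310+(u+.5)/4.5-.5,180+(v+.5)/4.5-.5,z)
S=lambda u,v,z:plane(s,160+(u+.5)/4.2-.5,200+(v+.5)/4.2-.5,z)
for p in[(455,42),(495,75),(460,125),(415,95)]: print('T',p,T(*p,.188))
for p in[(320,130),(365,130),(375,175),(300,180)]: print('S',p,S(*p,.188))
for p in[(285,165),(350,65),(500,165),(410,265)]: print('Tbase',p,T(*p,.012))
for p in[(245,500),(270,550),(460,545),(485,440)]: print('Sbase',p,S(*p,.012))
print('clip',T(585,190,.01))
print('mouse',T(90,130,.02),T(90,240,.01))
# monitor edge near: 
for p in [(297,173),(245,90),(195,440),(82,478)]: print('mon',plane(t,*p,.44),plane(t,*p,.066))
for p in [(296,275),(250,358),(232,355),(262,250)]: print('foot',plane(t,*p,.01))
E
```

```text
T (455, 42) [ 0.5526 -0.2085  0.188 ]
T (495, 75) [ 0.538  -0.2244  0.188 ]
T (460, 125) [ 0.5173 -0.2087  0.188 ]
T (415, 95) [ 0.5306 -0.1907  0.188 ]
S (320, 130) [ 0.5119 -0.2009  0.188 ]
S (365, 130) [ 0.5199 -0.185   0.188 ]
S (375, 175) [ 0.5507 -0.1921  0.188 ]
S (300, 180) [ 0.5407 -0.2188  0.188 ]
Tbase (285, 165) [ 0.533  -0.1539  0.012 ]
Tbase (350, 65) [ 0.5832 -0.189   0.012 ]
Tbase (500, 165) [ 0.5295 -0.2615  0.012 ]
Tbase (410, 265) [ 0.4804 -0.2139  0.012 ]
Sbase (245, 500) [ 0.517 -0.256  0.012]
Sbase (270, 550) [ 0.5504 -0.2553  0.012 ]
Sbase (460, 545) [ 0.5844 -0.1822  0.012 ]
Sbase (485, 440) [ 0.5297 -0.1476  0.012 ]
clip [ 0.5157 -0.3037  0.01  ]
mouse [ 0.5526 -0.0564  0.02  ] [ 0.4983 -0.0547  0.01  ]
mon [ 0.5212 -0.0104  0.44  ] [0.6245 0.0124 0.066 ]
mon [0.64  0.058 0.44 ] [0.819  0.1244 0.066 ]
mon [0.1857 0.1239 0.44  ] [0.0755 0.2322 0.066 ]
mon [0.1443 0.2636 0.44  ] [0.0078 0.4609 0.066 ]
foot [0.4058 0.0235 0.01  ]
foot [0.2275 0.1284 0.01  ]
foot [0.235 0.168 0.01 ]
foot [0.4643 0.099  0.01  ]
```

```bash
python3 - <<'E'
from h import *
a=cv2.resize(cv2.imread('pics/side0.png')[180:340,160:420],None,fx=3,fy=3,interpolation=2);cv2.imwrite('pics/c5.png',a)
E
```

```text
(no output)
```

View pics/c5.png

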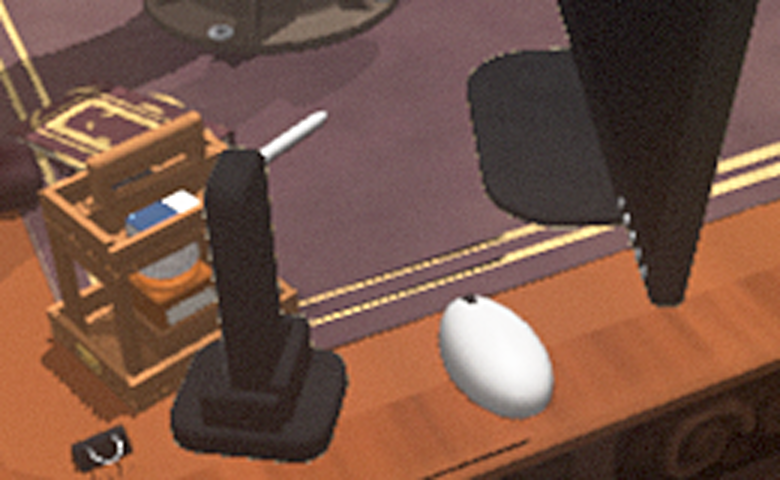

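```bash
python3 - <<'E'
from h import *
np.set_printoptions(precision=4,suppress=True)
t=load('top0.png');s=load('side0.png')
for p in [(357,5),(437,70)]: print(p,plane(s,*p,.441))
for p in [(378,279),(390,279),(337,152)]: print(p,plane(s,*p,.066))
for p in [(245,90),(297,173),(195,442),(120,420),(85,478)]: print(p,plane(t,*p,.441))
for p in [(317,203),(317,245),(335,253),(362,255)]: print('foot',plane(s,*p,.01))
q=status.get_state()['q']
E
```

```text
(357, 5) [0.1062 0.2639 0.441 ]
(437, 70) [0.6277 0.0776 0.441 ]
(378, 279) [0.6075 0.0294 0.066 ]
(390, 279) [0.6176 0.0492 0.066 ]
(337, 152) [0.088  0.2317 0.066 ]
(245, 90) [0.6396 0.0578 0.441 ]
(297, 173) [ 0.5209 -0.0105  0.441 ]
(195, 442) [0.1836 0.1236 0.441 ]
(120, 420) [0.212  0.2178 0.441 ]
(85, 478) [0.1445 0.2594 0.441 ]
foot [0.2293 0.0957 0.01  ]
foot [0.3928 0.0121 0.01  ]
foot [0.4374 0.0338 0.01  ]
foot [0.4705 0.083  0.01  ]
```

```bash
python3 -m handwheel '[[[0,0,0,-0.111],[0,0,0,-0.111],[0,0,0,-0.111],[0,0,0,-0.111],[0,0,0,-0.111],[0,0,0,-0.111],[0,0,0,-0.111],[0,0,0,-0.111]]]' 0.1
python3 -m handwheel '[[[0,0,0,-0.111],[0,0,0,-0.111],[0,0,0,-0.111],[0,0,0,-0.111],[0,0,0,0]]]' 
cat > st.py <<'E'
from h import *
import sys
np.set_printoptions(precision=4,suppress=True)
st=status.get_state(); M=Rn.from_quat(st['eef_rot']).as_matrix(); p=st['position']
print('t',st['time_s'],'p',p,'jaw',np.degrees(np.arctan2(M[1,2],M[0,2])),'q',st['q'],'F',st['ft_force'],'T',st['ft_torque'],'open',st['opening'])
if len(sys.argv)>3:
    d=np.array([float(x) for x in sys.argv[1:4]])-p; print('tool fraction total',M.T@d/.5)
E
python3 st.py .4255 -.2278 .24
```

```text
time_s: 0.77
position: [0.2827, -0.5571, 0.2433]
eef_rot: [-0.457, 0.54, -0.539, 0.457]
ft_force: [0.3, -0.9, 0.8]
opening: 0.0506
time_s: 1.18
position: [0.2826, -0.5572, 0.2433]
eef_rot: [-0.569, 0.42, -0.42, 0.569]
ft_force: [-0.5, 0.6, 0.0]
opening: 0.0505
t 1.1833 p [ 0.2826 -0.5572  0.2433] jaw 17.133625496095817 q [ 1.2108  0.4559 -0.2865  1.5536  0.1364  1.1527  1.1954] F [-0.5284  0.597   0.0324] T [-0.0251 -0.1158  0.0129] open 0.050513856815571884
tool fraction total [-0.5453  0.0069  0.4672]
```

```bash
python3 -m handwheel '[[[-0.06,0,0.0515,0],[-0.06,0,0.0515,0],[-0.06,0,0.0515,0],[-0.06,0,0.0515,0],[-0.06,0,0.0515,0],[-0.06,0,0.0515,0],[-0.06,0,0.0515,0],[-0.06,0,0.0515,0]]]' 
python3 -m handwheel '[[[-0.033,0,0.028,0],[-0.032,0,0.027,0],[0,0,0,0]]]' 
python3 st.py .4255 -.2278 .15
python3 - <<'E'
from h import *
shot('top','top1.png');shot('side','side1.png')
a=cv2.imread('pics/top1.png')[120:320,300:500];b=cv2.imread('pics/side1.png')[130:330,120:320]
cv2.imwrite('pics/c6.png',cv2.resize(np.hstack([a,b]),None,fx=2,fy=2,interpolation=2))
E
```

```text
time_s: 1.85
position: [0.4109, -0.2661, 0.2438]
eef_rot: [0.567, -0.423, 0.423, -0.567]
ft_force: [0.3, -1.0, 0.6]
opening: 0.0504
time_s: 2.1
position: [0.4294, -0.2241, 0.244]
eef_rot: [-0.568, 0.421, -0.421, 0.569]
ft_force: [0.1, 0.6, 0.0]
opening: 0.0508
t 2.1 p [ 0.4294 -0.2241  0.244 ] jaw 16.94679535551231 q [ 0.7518  0.2463 -0.458   1.8756  0.1226  1.0468  0.5401] F [0.1034 0.578  0.0291] T [ 0.0122 -0.1124  0.0681] open 0.050815704264735986
tool fraction total [ 0.005   0.1879 -0.0098]
```

View pics/c6.png

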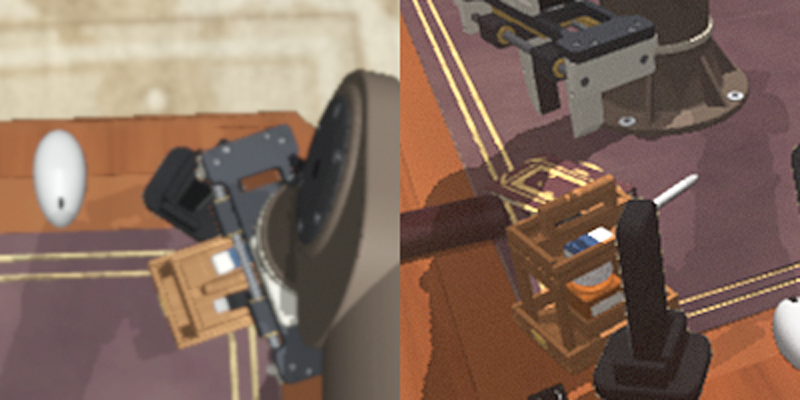

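```bash
python3 -m handwheel '[[[0.005,0,-0.01,0],[0,0.05,0,0],[0,0.05,0,0],[0,0.04,0,0],[0,0,0,0]]]' 
python3 st.py .4255 -.2278 .151
python3 - <<'E'
from h import *
shot('side','side2.png')
b=cv2.imread('pics/side2.png')[130:330,120:320]
cv2.imwrite('pics/c7.png',cv2.resize(b,None,fx=3,fy=3,interpolation=2))
E
```

```text
time_s: 2.62
position: [0.4203, -0.2336, 0.1703]
eef_rot: [0.568, -0.425, 0.42, -0.566]
ft_force: [-1.1, 0.8, -0.9]
opening: 0.0508
t 2.6167 p [ 0.4203 -0.2336  0.1703] jaw 16.60886414943046 q [ 0.7453  0.3273 -0.4356  1.9758  0.1764  0.8812  0.5063] F [-1.1326  0.8227 -0.8537] T [ 0.0257 -0.0471 -0.0167] open 0.05080694999027863
tool fraction total [-0.0081  0.0386  0.0136]
```

View pics/c7.png

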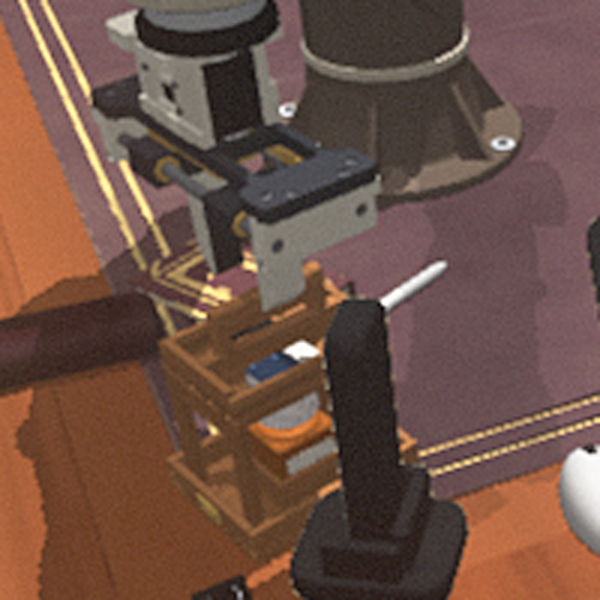

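```bash
python3 -m handwheel '[[[0,0,0,0],[0,0,0,0]]]' 
python3 st.py .4255 -.2278 .151;python3 -m handwheel '[[[0,0,0,0],[0,0,0,0]]]'; python3 st.py .4255 -.2278 .151
```

```text
time_s: 2.83
position: [0.424, -0.2336, 0.175]
eef_rot: [-0.567, 0.421, -0.423, 0.568]
ft_force: [0.2, 0.4, -0.1]
opening: 0.0507
t 2.8333 p [ 0.424  -0.2336  0.175 ] jaw 16.74654176470036 q [ 0.7448  0.3221 -0.4381  1.9693  0.175   0.8846  0.5076] F [ 0.2062  0.4162 -0.0982] T [ 0.0365 -0.133   0.0382] open 0.05066475803545808
tool fraction total [-0.0103  0.048   0.0062]
time_s: 3.0
position: [0.424, -0.2331, 0.1748]
eef_rot: [-0.568, 0.421, -0.422, 0.568]
ft_force: [0.6, -0.0, -0.1]
opening: 0.0505
t 3.0 p [ 0.424  -0.2331  0.1748] jaw 16.809417114354833 q [ 0.7442  0.3221 -0.4385  1.97    0.1753  0.8839  0.5074] F [ 0.6054 -0.0047 -0.1169] T [-0.0129 -0.1853 -0.0218] open 0.05050121642206238
tool fraction total [-0.0094  0.0475  0.0059]
```

```bash
python3 -m handwheel '[[[-0.009,0,0.006,0],[0,0.02,0,0],[0,0.02,0,0],[0,0.008,0,0],[0,0,0,0],[0,0,0,0],[0,0,0,0]]]'
python3 st.py .4255 -.2278 .151
python3 - <<'E'
from h import *
shot('side','side3.png');shot('top','top3.png')
b=cv2.imread('pics/side3.png')[180:280,170:270]
a=cv2.imread('pics/top3.png')[180:280,370:470]
cv2.imwrite('pics/c8.png',cv2.resize(np.hstack([a,b]),None,fx=4,fy=4,interpolation=2))
E
```

```text
time_s: 3.58
position: [0.4251, -0.2275, 0.1497]
eef_rot: [-0.568, 0.421, -0.421, 0.568]
ft_force: [0.4, -0.4, -0.1]
opening: 0.0507
t 3.5833 p [ 0.4251 -0.2275  0.1497] jaw 16.836153364539257 q [ 0.7237  0.354  -0.4319  2.0009  0.1984  0.8269  0.4741] F [ 0.3724 -0.4451 -0.1334] T [-0.0052 -0.0945  0.0232] open 0.05073491049592499
tool fraction total [ 0.0007 -0.0027  0.0006]
```

View pics/c8.png

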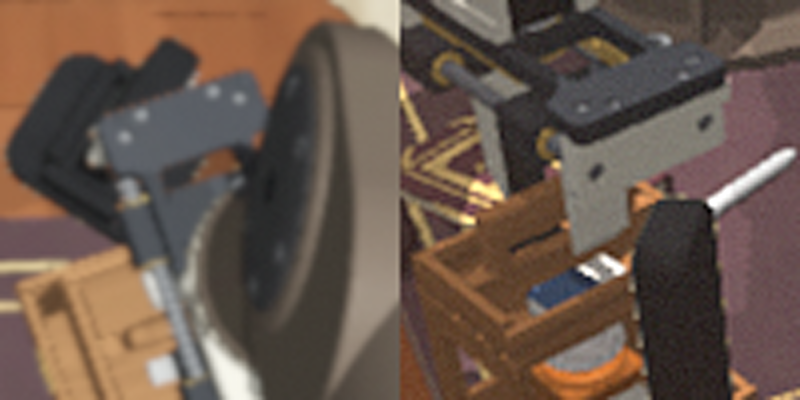

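```bash
python3 -m handwheel '[[[0,0,0,0],[0,0,0,0],[0,0,0,0],[0,0,0,0],[0,0,0,0],[0,0,0,0],[0,0,0,0],[0,0,0,0]]]' -1
python3 st.py .4255 -.2278 .15
```

```text
time_s: 4.35
position: [0.425, -0.2275, 0.1498]
eef_rot: [0.568, -0.421, 0.421, -0.568]
ft_force: [-0.2, -0.1, -0.8]
opening: 0.0118
t 4.35 p [ 0.425  -0.2275  0.1498] jaw 16.840334784950596 q [ 0.7237  0.3536 -0.432   2.0011  0.1985  0.8268  0.4741] F [-0.1716 -0.1356 -0.7734] T [ 0.0236 -0.1624  0.0775] open 0.01177880333920026
tool fraction total [ 0.0007 -0.0005  0.0007]
```

```bash
python3 -m handwheel '[[[0,-0.01,0,0],[0,-0.016,0,0],[0,-0.016,0,0],[0,-0.016,0,0],[0,0,0,0],[0,0,0,0]]]'
python3 st.py .425 -.2275 .255
```

```text
time_s: 4.85
position: [0.4254, -0.2278, 0.1795]
eef_rot: [-0.568, 0.421, -0.422, 0.568]
ft_force: [-1.0, -0.0, -4.2]
opening: 0.0116
t 4.85 p [ 0.4254 -0.2278  0.1795] jaw 16.821322888407742 q [ 0.7374  0.3147 -0.4427  1.9669  0.1714  0.8944  0.4997] F [-1.0286 -0.0079 -4.1915] T [ 0.0165 -0.0883  0.0412] open 0.01159639276961632
tool fraction total [-0.0006 -0.1511 -0.0004]
```

```bash
python3 -m handwheel '[[[0,-0.02,0,0],[0,-0.025,0,0],[0,-0.025,0,0],[0,-0.025,0,0],[0,-0.025,0,0],[0,-0.025,0,0],[0,-0.006,0,0],[0,0,0,0]]]'
python3 -m handwheel '[[[0,0,0,0]]]'
python3 st.py .425 -.2275 .255
python3 - <<'E'
from h import *
shot('side','side4.png');shot('top','top4.png')
b=cv2.imread('pics/side4.png')[130:330,130:330]
a=cv2.imread('pics/top4.png')[150:350,300:500]
cv2.imwrite('pics/c9.png',cv2.resize(np.hstack([a,b]),None,fx=2,fy=2,interpolation=2))
E
```

```text
time_s: 5.52
position: [0.4255, -0.2277, 0.2552]
eef_rot: [-0.568, 0.421, -0.422, 0.568]
ft_force: [0.3, 0.0, -3.8]
opening: 0.0121
time_s: 5.6
position: [0.4247, -0.2275, 0.2539]
eef_rot: [0.568, -0.422, 0.421, -0.568]
ft_force: [0.1, -0.7, -3.2]
opening: 0.0117
t 5.6 p [ 0.4247 -0.2275  0.2539] jaw 16.828353944828514 q [ 0.7618  0.2323 -0.4561  1.8662  0.116   1.0694  0.554 ] F [ 0.1444 -0.7458 -3.2332] T [-0.0341 -0.1054 -0.0009] open 0.011698374539290318
tool fraction total [ 0.0002 -0.0022  0.0005]
```

View pics/c9.png

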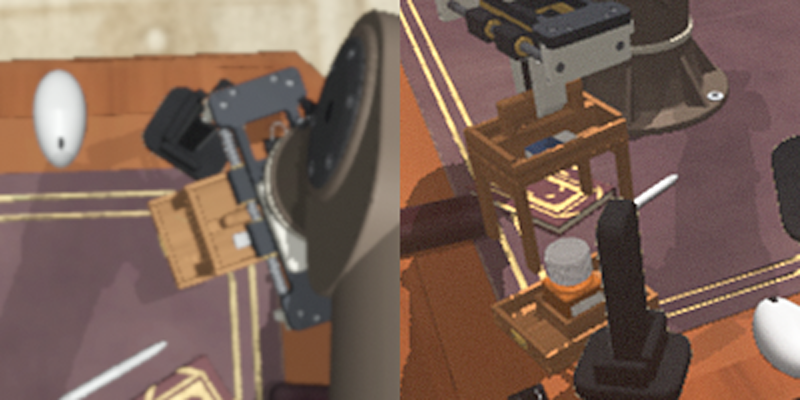

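```bash
python3 -m handwheel '[[[-0.015,0,0.005,0],[-0.03,0,0.01,0],[-0.035,0,0.011,0],[-0.035,0,0.011,0],[-0.035,0,0.011,0],[-0.035,0,0.011,0],[-0.035,0,0.011,0],[-0.035,0,0.011,0]]]'
python3 -m handwheel '[[[-0.035,0,0.012,0],[-0.027,0,0.009,0],[-0.012,0,0.004,0],[0,0,0,0],[0,0,0,0],[0,0,0,0]]]'
python3 st.py .428 -.052 .154
python3 - <<'E'
from h import *
shot('side','side5.png');shot('top','top5.png')
b=cv2.imread('pics/side5.png')[80:330,150:400]
a=cv2.imread('pics/top5.png')[130:380,230:480]
cv2.imwrite('pics/c10.png',cv2.resize(np.hstack([a,b]),None,fx=1.6,fy=1.6,interpolation=2))
E
```

```text
time_s: 6.37
position: [0.4263, -0.0922, 0.2538]
eef_rot: [0.568, -0.422, 0.421, -0.568]
ft_force: [0.4, 0.5, -2.9]
opening: 0.0116
time_s: 6.87
position: [0.4279, -0.0557, 0.254]
eef_rot: [0.568, -0.422, 0.422, -0.567]
ft_force: [-0.4, -0.1, -4.2]
opening: 0.0119
t 6.8667 p [ 0.4279 -0.0557  0.254 ] jaw 16.76883494483325 q [ 0.5254  0.1602 -0.5816  1.9621  0.1017  1.0481  0.1914] F [-0.4138 -0.0902 -4.228 ] T [ 0.0047 -0.1675 -0.0596] open 0.011949345661716116
tool fraction total [-0.0071  0.2     0.0024]
```

View pics/c10.png

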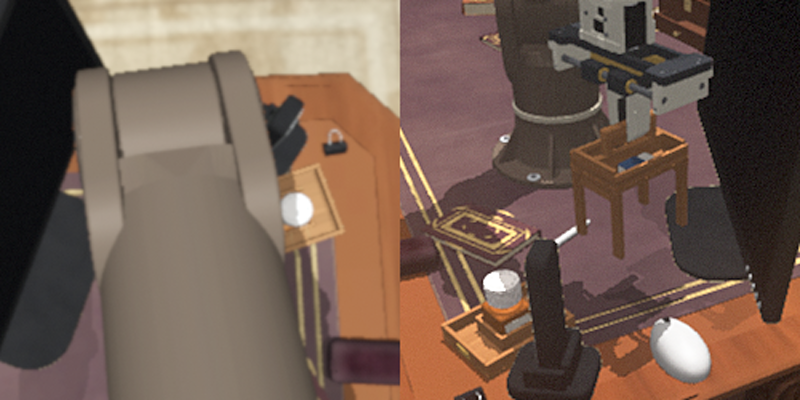

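```bash
python3 -m handwheel '[[[0,0.015,0,0],[0,0.025,0,0],[0,0.03,0,0],[0,0.03,0,0],[0,0.03,0,0],[0,0.03,0,0],[0,0.025,0,0],[0,0.015,0,0]]]'
python3 -m handwheel '[[[0,0.005,0,0],[0,0,0,0],[0,0,0,0]]]'
python3 st.py .428 -.0555 .1438
```

```text
time_s: 7.63
position: [0.4273, -0.0552, 0.1525]
eef_rot: [0.568, -0.422, 0.421, -0.567]
ft_force: [-1.3, 0.1, -4.7]
opening: 0.0118
time_s: 7.88
position: [0.4284, -0.0548, 0.1521]
eef_rot: [-0.568, 0.421, -0.422, 0.568]
ft_force: [0.3, 0.5, -3.2]
opening: 0.0118
t 7.8833 p [ 0.4284 -0.0548  0.1521] jaw 16.821969785068728 q [ 0.4682  0.2936 -0.5575  2.1017  0.2151  0.8     0.0728] F [ 0.3132  0.5088 -3.1704] T [ 0.0135 -0.1387  0.0392] open 0.01183030465033273
tool fraction total [ 0.0011  0.0165 -0.0012]
```

```bash
python3 -m handwheel '[[[0,0.005,0,0],[0,0.005,0,0],[0,0.004,0,0],[0,0.001,0,0],[0,0.001,0,0],[0,0,0,0],[0,0,0,0]]]'
python3 st.py .428 -.0555 .1438
python3 - <<'E'
from h import *
shot('side','side6.png')
b=cv2.imread('pics/side6.png')[110:330,200:420]
cv2.imwrite('pics/c11.png',cv2.resize(b,None,fx=2.7,fy=2.7,interpolation=2))
E
```

```text
time_s: 8.47
position: [0.4282, -0.0547, 0.1438]
eef_rot: [-0.568, 0.421, -0.421, 0.568]
ft_force: [0.2, -0.2, -3.8]
opening: 0.012
t 8.4667 p [ 0.4282 -0.0547  0.1438] jaw 16.83248139206297 q [ 0.4615  0.3059 -0.5526  2.1118  0.2268  0.78    0.0611] F [ 0.1612 -0.167  -3.7537] T [ 0.031  -0.1357 -0.0062] open 0.012033409332239498
tool fraction total [ 0.0014 -0.     -0.0008]
```

View pics/c11.png

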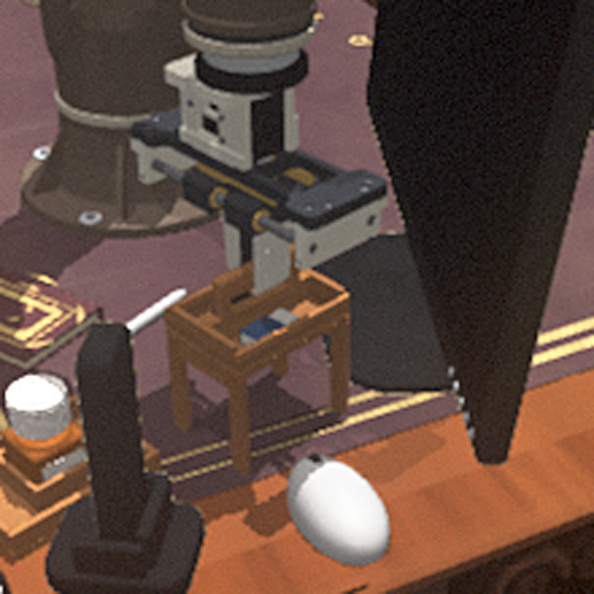

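```bash
python3 -m handwheel '[[[0,0.002,0,0],[0,0,0,0],[0,0,0,0]]]'
python3 -m handwheel '[[[0,0.002,0,0],[0,0,0,0],[0,0,0,0]]]'
python3 st.py
```

```text
time_s: 8.77
position: [0.4284, -0.0547, 0.1437]
eef_rot: [0.568, -0.421, 0.422, -0.568]
ft_force: [-4.8, 0.0, 13.4]
opening: 0.0115
time_s: 9.02
position: [0.4287, -0.0547, 0.1436]
eef_rot: [0.568, -0.421, 0.422, -0.568]
ft_force: [-8.3, 0.1, 28.4]
opening: 0.0117
t 9.0167 p [ 0.4287 -0.0547  0.1436] jaw 16.836700358799977 q [ 0.46    0.3061 -0.5523  2.112   0.2292  0.7786  0.0582] F [-8.3483  0.0617 28.3828] T [0.0384 1.9863 0.0689] open 0.011714712105371986
```

```bash
python3 -m handwheel '[[[0,-0.003,0,0],[0,0,0,0],[0,0,0,0]]]'
python3 -m handwheel '[[[0,0,0,0],[0,0,0,0],[0,0,0,0],[0,0,0,0],[0,0,0,0]]]' 0
python3 st.py
```

```text
time_s: 9.27
position: [0.4286, -0.0547, 0.1436]
eef_rot: [-0.568, 0.421, -0.422, 0.568]
ft_force: [-1.7, 0.9, 7.3]
opening: 0.0118
time_s: 9.68
position: [0.4281, -0.0547, 0.1431]
eef_rot: [0.568, -0.421, 0.421, -0.568]
ft_force: [0.0, 0.5, 0.8]
opening: 0.0405
t 9.6833 p [ 0.4281 -0.0547  0.1431] jaw 16.83116149162406 q [ 0.4611  0.307  -0.5523  2.1124  0.2276  0.7787  0.0603] F [0.0231 0.4659 0.8024] T [-0.0388 -0.0828  0.0035] open 0.04049329035047502
```

Rise clear, then head back toward the organiser.

```bash
python3 -m handwheel '[[[0,-0.02,0,0],[0,-0.04,0,0],[0,-0.05,0,0],[0,-0.05,0,0],[0,-0.05,0,0],[0,-0.04,0,0],[0,-0.02,0,0],[0,0,0,0]]]'
python3 -m handwheel '[[[0.05,0,-0.016,0],[0.05,0,-0.016,0],[0.05,0,-0.016,0],[0.05,0,-0.016,0],[0,0,0,0],[0,0,0,0]]]' 1
python3 st.py .425 -.228 .25
python3 - <<'E'
from h import *
shot('side','side7.png');shot('top','top7.png')
b=cv2.imread('pics/side7.png')[110:340,150:380]
a=cv2.imread('pics/top7.png')[130:360,260:490]
cv2.imwrite('pics/c12.png',cv2.resize(np.hstack([a,b]),None,fx=1.7,fy=1.7,interpolation=2))
E
```

```text
time_s: 10.35
position: [0.4292, -0.0547, 0.2805]
eef_rot: [-0.567, 0.42, -0.423, 0.568]
ft_force: [1.5, 0.7, 0.0]
opening: 0.0462
time_s: 10.85
position: [0.4256, -0.1608, 0.2768]
eef_rot: [0.567, -0.423, 0.421, -0.567]
ft_force: [0.2, 1.1, -0.1]
opening: 0.0814
t 10.85 p [ 0.4256 -0.1608  0.2768] jaw 16.66271573360767 q [ 0.6823  0.1707 -0.4997  1.8827  0.0903  1.1127  0.4393] F [ 0.2357  1.1487 -0.1452] T [ 0.0615 -0.0994  0.0197] open 0.08139691473254726
tool fraction total [ 0.1285  0.0535 -0.0395]
```

View pics/c12.png

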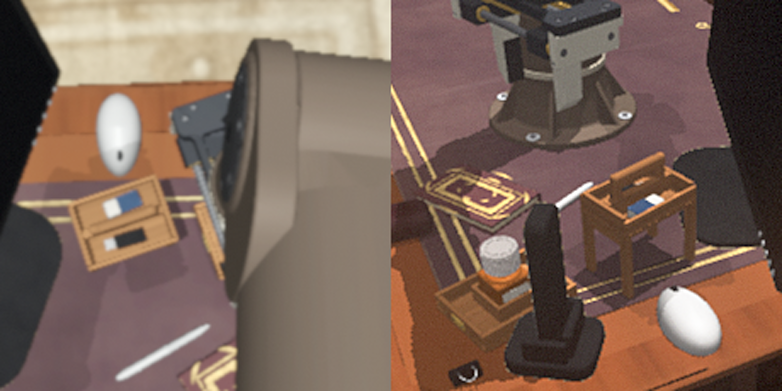

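```bash
python3 - <<'E'
from h import *
np.set_printoptions(precision=4,suppress=True)
t=load('top5.png');s=load('side5.png')
def blob(s,x0,y0,x1,y1,thr):
    im=s['pixels'][y0:y1,x0:x1].astype(int)
    m=((im.min(2)>thr)&(im.max(2)-im.min(2)<45)).astype(np.uint8)
    n,l,st,c=cv2.connectedComponentsWithStats(m); i=1+np.argmax(st[1:,4]); 
    cv2.imwrite('pics/m%d.png'%x0,cv2.resize(np.hstack([np.uint8(l==i)*255,im[:,:,1].astype(np.uint8)]),None,fx=6,fy=6,interpolation=0))
    st=st[i]; return c[i]+[x0,y0],st[:4]+[x0,y0,0,0],st[4]
ct=blob(t,400,240,440,280,130);print(ct, plane(t,*ct[0],.086))
cs=blob(s,195,240,235,290,100);print(cs)
b=cs[1];print('side blob centre',plane(s,b[0]+b[2]/2-.5,b[1]+b[3]/2-.5,.0723))
for p in((.4255,-.228,.086),(.424,-.228,.086)):print(proj(t,p),proj(s,p))
E
```

```text
(array([414.944 , 260.4062]), array([405, 250,  21,  22]), np.int32(357)) [ 0.425  -0.2286  0.086 ]
(array([213.6825, 259.9134]), array([202, 248,  24,  25]), np.int32(485))
side blob centre [ 0.4216 -0.2277  0.0723]
[414.6211 260.1723] [213.0053 255.5279]
[414.6618 260.8961] [212.7777 255.1025]
```

```bash
cd pics; python3 -c "
import cv2,numpy as np
a=cv2.imread('m400.png');b=cv2.imread('m195.png');h=max(a.shape[0],b.shape[0])
a=cv2.copyMakeBorder(a,0,h-a.shape[0],0,0,0);cv2.imwrite('mm.png',cv2.resize(np.hstack([a,b]),None,fx=.8,fy=.8))"
```

```text
(no output)
```

View pics/mm.png

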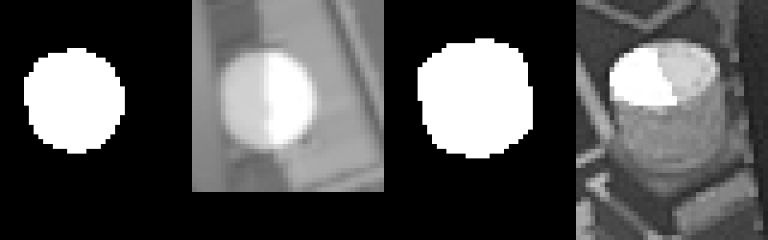

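```bash
python3 -m handwheel '[[[0.043,0,-0.013,0],[0.043,0,-0.013,0],[0.042,0,-0.013,0],[0,0,0,0.113],[0,0,0,0.113],[0,0,0,0.113],[0,0,0,0.113],[0,0,0,0.113]]]' 1
python3 -m handwheel '[[[0,0,0,0.113],[0,0,0,0.113],[0,0,0,0.113],[0,0,0,0.113],[0,0,0,0.113],[0,0,0,0.113],[0,0,0,0.113],[0,0,0,0.113]]]'
python3 -m handwheel '[[[0,0,0,0.113],[0,0,0,0.113],[0,0,0,0.113],[0,0,0,0.113],[0,0,0,0.113],[0,0,0,0.113],[0,0,0,0],[0,0,0,0]]]'
python3 st.py .425 -.2283 .2
```

```text
time_s: 11.62
position: [0.4265, -0.2251, 0.2779]
eef_rot: [-0.419, 0.57, -0.569, 0.419]
ft_force: [-0.5, 1.1, -0.2]
opening: 0.0916
time_s: 12.28
position: [0.4266, -0.225, 0.2779]
eef_rot: [-0.114, 0.698, -0.698, 0.114]
ft_force: [-0.3, 0.3, 0.8]
opening: 0.0917
time_s: 12.95
position: [0.4265, -0.2254, 0.278]
eef_rot: [0.133, 0.695, -0.694, -0.133]
ft_force: [-0.6, -0.1, 0.4]
opening: 0.0916
t 12.95 p [ 0.4265 -0.2254  0.278 ] jaw -111.66175716865396 q [ 0.5091  0.1828 -0.1565  1.8469  0.0313  1.1147 -1.6076] F [-0.571  -0.1128  0.362 ] T [ 0.0833 -0.0077  0.0048] open 0.09158954316986277
tool fraction total [0.0006 0.156  0.0065]
```

```bash
python3 -m handwheel '[[[0,0.03,0.0065,0],[0,0.045,0,0],[0,0.045,0,0],[0,0.045,0,0],[0,0.045,0,0],[0,0.03,0,0],[0,0,0,0],[0,0,0,0]]]' 1
python3 st.py .425 -.2283 .079
python3 - <<'E'
from h import *
shot('side','side8.png');shot('top','top8.png')
b=cv2.imread('pics/side8.png')[160:340,130:310]
a=cv2.imread('pics/top8.png')[170:350,310:490]
cv2.imwrite('pics/c13.png',cv2.resize(np.hstack([a,b]),None,fx=2.2,fy=2.2,interpolation=2))
E
```

```text
time_s: 13.62
position: [0.4248, -0.229, 0.1579]
eef_rot: [0.133, 0.695, -0.694, -0.134]
ft_force: [0.5, -0.4, -1.0]
opening: 0.0916
t 13.6167 p [ 0.4248 -0.229   0.1579] jaw -111.78854607524981 q [ 0.5067  0.3141 -0.1529  2.0073  0.0635  0.8263 -1.633 ] F [ 0.4681 -0.3555 -0.9547] T [0.031  0.0404 0.0145] open 0.09160571730062017
tool fraction total [-0.0001  0.1578 -0.0014]
```

View pics/c13.png

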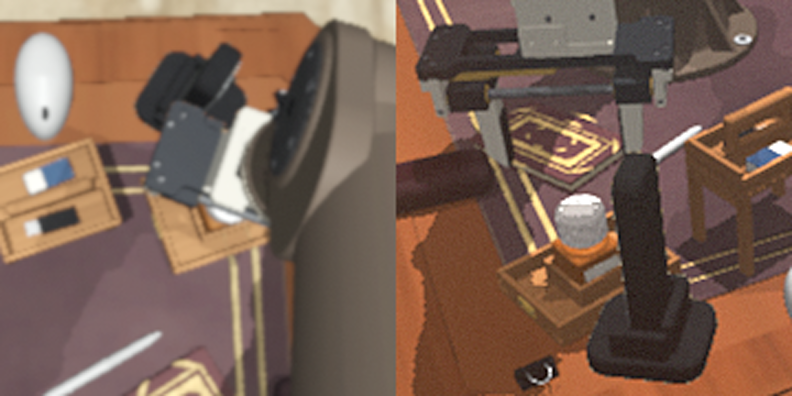

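```bash
python3 -m handwheel '[[[0,0.03,-0.0015,0],[0,0.04,0,0],[0,0.04,0,0],[0,0.03,0,0],[0,0.0175,0,0],[0,0,0,0],[0,0,0,0],[0,0,0,0]]]' 1
python3 st.py .425 -.2283 .079
```

```text
time_s: 14.38
position: [0.4262, -0.2293, 0.0806]
eef_rot: [-0.135, -0.694, 0.694, 0.134]
ft_force: [0.6, 0.0, -0.8]
opening: 0.092
t 14.3833 p [ 0.4262 -0.2293  0.0806] jaw -111.9730997366546 q [ 0.4905  0.4298 -0.1389  2.0815  0.0977  0.6344 -1.6689] F [ 0.5786  0.02   -0.833 ] T [0.0803 0.0346 0.0312] open 0.09198335264686373
tool fraction total [ 0.003   0.0033 -0.0009]
```

```bash
python3 -m handwheel '[[[0.0025,0.003,-0.001,0],[0,0,0,0],[0,0,0,0]]]' 1
python3 st.py .425 -.2283 .079
python3 -m handwheel '[[[0,0,0,0],[0,0,0,0],[0,0,0,0],[0,0,0,0],[0,0,0,0],[0,0,0,0],[0,0,0,0],[0,0,0,0]]]' -1
python3 -m handwheel '[[[0,0,0,0],[0,0,0,0],[0,0,0,0],[0,0,0,0]]]' -1
python3 st.py .425 -.2283 .079
```

```text
time_s: 14.63
position: [0.4245, -0.2281, 0.0785]
eef_rot: [-0.135, -0.694, 0.694, 0.135]
ft_force: [0.4, 0.2, -0.7]
opening: 0.0919
t 14.6333 p [ 0.4245 -0.2281  0.0785] jaw -111.98162536302837 q [ 0.4892  0.4314 -0.1385  2.087   0.0986  0.6284 -1.671 ] F [ 0.3835  0.1883 -0.6846] T [0.045  0.0649 0.0058] open 0.09191746496658419
tool fraction total [-0.001  -0.0011  0.0001]
time_s: 15.3
position: [0.4244, -0.228, 0.078]
eef_rot: [-0.135, -0.694, 0.694, 0.135]
ft_force: [0.7, -0.1, 0.4]
opening: 0.0434
time_s: 15.63
position: [0.4244, -0.228, 0.0779]
eef_rot: [0.135, 0.694, -0.694, -0.135]
ft_force: [1.2, 0.8, -0.3]
opening: 0.0419
t 15.6333 p [ 0.4244 -0.228   0.0779] jaw -111.98764637587718 q [ 0.4892  0.4324 -0.1385  2.0872  0.0986  0.6281 -1.6712] F [ 1.1591  0.7731 -0.2636] T [ 0.0874 -0.0056  0.0069] open 0.04191109699451124
tool fraction total [-0.0014 -0.0021  0.0001]
```

```bash
python3 -m handwheel '[[[0,0.003,0,0],[0,0.003,0,0],[0,0.003,0,0],[0,0.001,0,0],[0,0,0,0],[0,0,0,0]]]' 
python3 st.py
python3 -m handwheel '[[[0,0.002,0,0],[0,0,0,0],[0,0,0,0]]]' 
python3 st.py
```

```text
time_s: 16.13
position: [0.4245, -0.2279, 0.0732]
eef_rot: [0.135, 0.694, -0.694, -0.135]
ft_force: [-1.2, 1.9, 7.7]
opening: 0.0416
t 16.1333 p [ 0.4245 -0.2279  0.0732] jaw -111.97839137885701 q [ 0.4877  0.4403 -0.1372  2.0909  0.1009  0.6162 -1.6734] F [-1.2044  1.9318  7.7218] T [0.4275 0.3012 0.0161] open 0.041588317429784756
time_s: 16.38
position: [0.4245, -0.2278, 0.0722]
eef_rot: [0.135, 0.694, -0.694, -0.135]
ft_force: [-0.8, 2.4, 7.8]
opening: 0.0414
t 16.3833 p [ 0.4245 -0.2278  0.0722] jaw -111.97292050197733 q [ 0.4874  0.4419 -0.137   2.0917  0.1014  0.6138 -1.6739] F [-0.8049  2.415   7.7884] T [0.4871 0.413  0.0024] open 0.041443523532027904
```

```bash
python3 -m handwheel '[[[0,0.001,0,0],[0,0,0,0],[0,0,0,0]]]' 
python3 st.py
```

```text
time_s: 16.63
position: [0.4245, -0.2279, 0.0718]
eef_rot: [0.135, 0.694, -0.694, -0.135]
ft_force: [-1.9, 2.7, 7.9]
opening: 0.0418
t 16.6333 p [ 0.4245 -0.2279  0.0718] jaw -111.98163844904414 q [ 0.4873  0.4426 -0.1368  2.0921  0.1016  0.6127 -1.6741] F [-1.9257  2.6621  7.8715] T [0.4721 0.4462 0.0455] open 0.0417952927277893
```

```bash
python3 -m handwheel '[[[0,0.001,0,0],[0,0,0,0],[0,0,0,0]]]' 
python3 st.py
```

```text
time_s: 16.88
position: [0.4246, -0.2279, 0.0716]
eef_rot: [-0.135, -0.694, 0.694, 0.135]
ft_force: [-3.1, 3.7, 14.1]
opening: 0.0418
t 16.8833 p [ 0.4246 -0.2279  0.0716] jaw -111.9757372197952 q [ 0.4871  0.4428 -0.1367  2.0923  0.1018  0.6121 -1.6743] F [-3.1414  3.7045 14.1474] T [ 0.6075  0.7766 -0.0251] open 0.04181305791969362
```

```bash
python3 -m handwheel '[[[0,0,0,-0.05],[0,0,0,-0.08],[0,0,0,-0.08],[0,0,0,-0.08],[0,0,0,-0.05],[0,0,0,0]]]' 
python3 st.py .4246 -.2279 .0716
```

```text
time_s: 17.38
position: [0.4253, -0.2285, 0.0717]
eef_rot: [-0.009, -0.707, 0.707, 0.008]
ft_force: [-1.4, 0.3, 10.7]
opening: 0.0419
t 17.3833 p [ 0.4253 -0.2285  0.0717] jaw -91.3931479568959 q [ 0.5628  0.4509 -0.2342  2.0851  0.1749  0.6214 -1.3864] F [-1.3624  0.2959 10.729 ] T [ 0.1416  0.2447 -0.0098] open 0.041852011206010044
tool fraction total [ 0.0014  0.0001 -0.0012]
```

```bash
python3 -m handwheel '[[[0,0,0,-0.07],[0,0.0005,0,-0.08],[0,0,0,-0.08],[0,0,0,-0.08],[0,0,0,-0.05],[0,0,0,0]]]' 
python3 st.py .4246 -.2279 .0716
python3 -m handwheel '[[[0,0,0,-0.07],[0,0,0,-0.08],[0,0,0,-0.08],[0,0,0,-0.06],[0,0,0,-0.03],[0,0,0,0],[0,0,0,0]]]' 
python3 st.py .4246 -.2279 .0716
```

```text
time_s: 17.88
position: [0.4256, -0.2285, 0.0716]
eef_rot: [0.123, -0.696, 0.697, -0.125]
ft_force: [-0.5, 1.0, 12.7]
opening: 0.042
t 17.8833 p [ 0.4256 -0.2285  0.0716] jaw -69.79421443931308 q [ 0.6402  0.4627 -0.3356  2.0785  0.2507  0.6353 -1.0834] F [-0.5131  0.9754 12.7078] T [ 0.0766  0.1781 -0.009 ] open 0.04201646319831242
tool fraction total [ 0.0014  0.0001 -0.0019]
time_s: 18.47
position: [0.4258, -0.2286, 0.0717]
eef_rot: [0.237, -0.665, 0.667, -0.238]
ft_force: [-0.3, 0.2, 12.2]
opening: 0.0414
t 18.4667 p [ 0.4258 -0.2286  0.0717] jaw -50.784335840099054 q [ 0.7071  0.4761 -0.4242  2.0728  0.3169  0.6509 -0.8156] F [-0.2628  0.1616 12.1632] T [ 0.0267  0.0536 -0.0243] open 0.04140911628765615
tool fraction total [ 0.001   0.0001 -0.0025]
```

```bash
python3 -m handwheel '[[[0,-0.006,0,0],[0,-0.006,0,0],[0,-0.006,0,0],[0,-0.006,0,0],[0,0,0,0],[0,0,0,0]]]' 
python3 st.py .425 -.2282 .12
python3 - <<'E'
from h import *
shot('side','side9.png')
b=cv2.imread('pics/side9.png')[200:330,160:290]
cv2.imwrite('pics/c14.png',cv2.resize(b,None,fx=4.4,fy=4.4,interpolation=2))
E
```

```text
time_s: 18.97
position: [0.424, -0.228, 0.0825]
eef_rot: [-0.237, 0.666, -0.666, 0.237]
ft_force: [0.0, 0.1, -0.1]
opening: 0.0419
t 18.9667 p [ 0.424  -0.228   0.0825] jaw -50.79734313055246 q [ 0.7167  0.4584 -0.4345  2.0652  0.3014  0.6786 -0.8018] F [ 0.0373  0.1297 -0.1106] T [-0.0231  0.001   0.0186] open 0.04186610919067552
tool fraction total [-0.0012 -0.0749  0.0016]
```

View pics/c14.png

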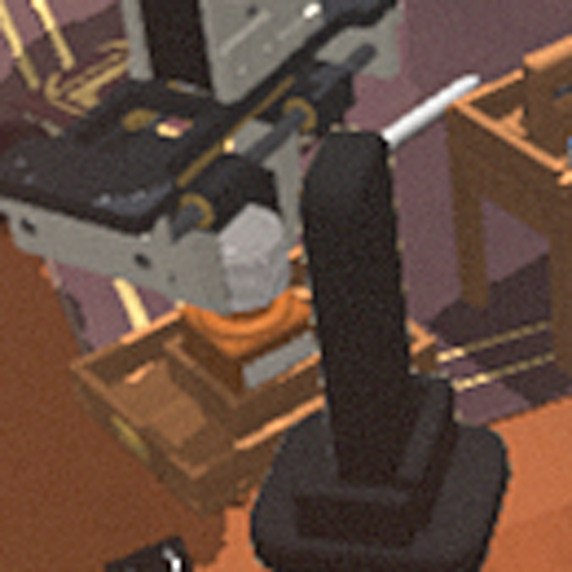

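```bash
python3 -m handwheel '[[[0,-0.01,0,0],[0,-0.02,0,0],[0,-0.025,0,0],[0,-0.03,0,0],[0,-0.03,0,0],[0,-0.018,0,0],[0,-0.01,0,0],[0,0,0,0]]]' 
python3 -m handwheel '[[[0,0,0,0],[0,0,0,0]]]'
python3 st.py .425 -.2282 .154
```

```text
time_s: 19.68
position: [0.4249, -0.2283, 0.1554]
eef_rot: [0.237, -0.666, 0.667, -0.238]
ft_force: [0.3, -0.1, -0.3]
opening: 0.0421
time_s: 19.85
position: [0.4239, -0.2279, 0.1536]
eef_rot: [-0.238, 0.666, -0.666, 0.237]
ft_force: [-0.1, 0.5, -0.7]
opening: 0.0417
t 19.85 p [ 0.4239 -0.2279  0.1536] jaw -50.788460644280846 q [ 0.7654  0.3555 -0.4826  1.9948  0.2181  0.8421 -0.7243] F [-0.1046  0.5257 -0.7114] T [-0.0212 -0.0064  0.011 ] open 0.04172655389044616
tool fraction total [-0.0013 -0.0008  0.0018]
```

```bash
python3 -m handwheel '[[[0,0,0.001,0],[0,0,0,0],[0,0,0,0]]]'; python3 st.py
python3 - <<'E'
from h import *
s=shot('side','side10.png');t=shot('top','top10.png')
b=s['pixels'][180:340,160:320];a=t['pixels'][180:340,310:470]
cv2.imwrite('pics/c15.png',cv2.resize(np.hstack([a,b]),None,fx=2.5,fy=2.5,interpolation=2))
for z in(.074,.134,.1615):print(z,proj(s,(.4248,-.228,z)))
E
```

```text
time_s: 20.1
position: [0.4245, -0.2283, 0.1538]
eef_rot: [-0.237, 0.666, -0.666, 0.237]
ft_force: [0.4, -0.7, 0.6]
opening: 0.0417
t 20.1 p [ 0.4245 -0.2283  0.1538] jaw -50.7830485182185 q [ 0.7655  0.3562 -0.4825  1.9932  0.2182  0.8428 -0.7238] F [ 0.4346 -0.7145  0.613 ] T [-0.0681  0.0244 -0.0054] open 0.04171948422342947
0.074 [213.72196107 260.27114697]
0.134 [209.47033076 234.73955826]
0.1615 [207.40120073 222.31416543]
```

View pics/c15.png

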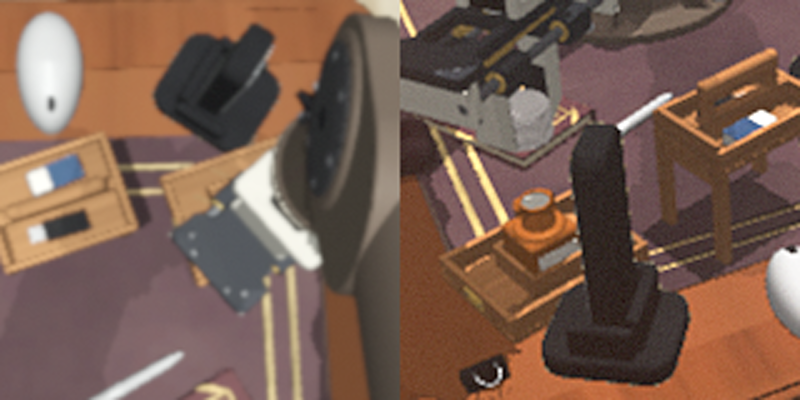

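```bash
python3 -c "
from cell import arm; print(arm.finish_job())"
```

```text
the job is handed in; nothing more can be done
None
```

The job is done and handed in at about 20 s, with the arm still holding the cap above the open bottle. No verdict came back.

- **Tray:** I lifted it straight up by about 104 mm and set it on the bare desk at about (0.428, -0.055). The eraser and memory stick are still in it. While lowering it, it pressed on the desk with about 28 N for a moment; I backed off before letting go.
- **Cap:** I gripped it at an opening of 41.9 mm and pushed down about 6 mm, to the hard stop at about 14 N. I then turned it 61° anticlockwise and lifted it off; the force during the lift was close to zero.

**Last checks:**
- The side picture shows the bottle standing in its well, with its open mouth within about a pixel of where I expected it.
- The cap is level, its axis under 1 mm from the mouth's by my measurements, with its rim about 60 mm above the mouth. The 60 mm comes from the arm position and agrees roughly with the picture.
- The mouse, binder clip and phone were not touched.

No check failed. Early on, the arm's position readings were up to 9 mm off until it had settled, so I waited for it to settle and corrected before each grasp.

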